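# Press home the three housing studs of a repaired drill

## Task

The repaired cordless drill lying on the bench is being closed up, but the three steel studs in its shell still stand proud. With the fingertips press each stud lightly down until it is home, one after another: first the one at the chuck end, then the one at the elbow where barrel and handle meet, and last the one at the battery foot. Do not pick up or shift the drill, and leave the other things on the bench alone.

Things in the scene. Friction and masses are not known exactly. Their poses are not given: they have to be found in the camera images.
- drill: Green and black cordless drill, 1.1 kg, loose on its side, turned any way round. Origin on the bench under its middle; x runs along the barrel to the chuck, y from battery foot to barrel, z up. Barrel along y 75 mm, 64 wide, x -75 to 40, chuck to x 108, top 64 mm high; handle at x -40; battery foot x -80 to 30, y -104 to -50, 64 mm high. Three bosses, 66 mm high, carry the studs.
- chuck_tip (a point): Tip of the drill's chuck, on the barrel's axis, 32 mm above the bench.
- stud_nose (a joint): Travel of the stud at the chuck end of the barrel, in m: 0 = flange 10 mm clear of its boss, 0.010 = home, flange resting on the boss; grows downwards. Starts between 0 and 0.003. Slides at about 3 N and stays down when let go. Once home, its sprung head starts to yield at 4 N and gives 3 N per mm for 4 mm (not counted in this value), then is solid.
- stud_nose_top (a point): Steel stud with a flange at its foot and a round sprung head 22 mm across, 6 mm thick; slides vertically, stays where it is left. This point is the centre of its top face. The stud is at the chuck end of the barrel, at x 22, y 75 mm in the drill's frame; its top is 90 mm above the bench at joint value 0 and 80 mm above it when home.
- stud_elbow (a joint): Travel of the stud at the elbow, the rear of the barrel where the handle joins it, in m: 0 = flange 10 mm clear of its boss, 0.010 = home, flange resting on the boss; grows downwards. Starts between 0 and 0.003. Slides at about 3 N and stays down when let go. Once home, its sprung head starts to yield at 4 N and gives 3 N per mm for 4 mm (not counted in this value), then is solid.
- stud_elbow_top (a point): Steel stud with a flange at its foot and a round sprung head 22 mm across, 6 mm thick; slides vertically, stays where it is left. This point is the centre of its top face. The stud is at the elbow, the rear of the barrel where the handle joins it, at x -45, y 75 mm in the drill's frame; its top is 90 mm above the bench at joint value 0 and 80 mm above it when home.
- stud_foot (a joint): Travel of the stud at the battery foot of the handle, in m: 0 = flange 10 mm clear of its boss, 0.010 = home, flange resting on the boss; grows downwards. Starts between 0 and 0.003. Slides at about 3 N and stays down when let go. Once home, its sprung head starts to yield at 4 N and gives 3 N per mm for 4 mm (not counted in this value), then is solid.
- stud_foot_top (a point): Steel stud with a flange at its foot and a round sprung head 22 mm across, 6 mm thick; slides vertically, stays where it is left. This point is the centre of its top face. The stud is at the battery foot of the handle, at x -25, y -72 mm in the drill's frame; its top is 90 mm above the bench at joint value 0 and 80 mm above it when home.
- jar: Small clear jar with a steel cap, 48 mm across, 48 mm high, standing loose in the corner between barrel and handle. Origin at the centre of its underside. A bystander.
- screwdriver: Screwdriver with a blue handle, 190 mm long, under 40 mm high, lying loose behind the drill's handle. Origin under it, at the bench. A bystander.
- hexkey: Yellow T-handled hex key, 112 mm across the handle and 125 mm long, 22 mm high, lying loose beside the barrel. Origin under the middle of its handle. A bystander.
- motor: Spare motor armature, steel core 45 x 38 x 38 mm with copper ends and a thin shaft, lying loose beyond the battery foot. Origin under its middle. A bystander.

How it is judged:
By the outcome, as a careful person would: the job done as asked, in the order asked, and still so for the second after the job is handed in, with the robot touching nothing.
It also fails if it takes over 48 s, if anything falls off the work surface, if the arm or the gripper's body presses on something with over 40 N, if the wrist force passes 120 N, or if a joint passes its speed limit or range.

## Robot

A 6-joint arm with a two-finger parallel gripper is mounted at the origin on the work surface. World frame = base frame: x ahead of the robot, y to its left, z up, the work surface at z = 0. Lengths are in m, angles in rad, forces in N, time in s.
With the tool pointing down it reaches from about 0.35 to 0.975 m from the base axis. Payload 4.9 kg.
Tool frame: the origin (TCP) lies at the very end of the fingers, on their centre line; the grasp point (between the pads) lies 19 mm behind it; z points along the fingers, y is the direction in which the jaws open and shut (so a half turn about z gives the same grasp; the last joint's range is limited). The gripper opens to 85 mm and grips with 20 to 120 N. Pads are 22 mm wide; open, the fingers measure 114 mm over their backs; the gripper's body (76 mm by 85 mm) begins 54 mm behind the grasp point. The pads swing forward as they close: fully open they stand 13 mm farther back than shut.
Start: joints at [1.046, 0.053, 1.613, -0, 1.476, -0.119], TCP at [0.247, 0.574, 0.231] pointing down, gripper open.
Joint ranges: [-3.01, 3.01], [-1.01, 2.22], [0.06, 2.58], [-1.02, 4.17], [0.09, 2.62], [-3.14, 3.14]. Speed limits (rad/s): [2.57, 2.57, 3.14, 3.14, 3.14, 3.14].

## Interface

Orientations are given as a rotation vector (axis times angle).
In Python, from station import sensors, optics, ticket gives the robot as it stands.
- The arm moves only by the tool move_arm, never from a script. Its argument "plan" is text: rows parted by semicolons, each of 5 numbers parted by spaces: the shift along the tool's x, y, z in m, then the turn about the tool's z in rad, then the closure in counts, from 0 (fully open) to 255 (shut). In form: dx dy dz turn grip; .... A call has 1 to 12 rows; each row is the pose to reach, as a shift and turn from the pose measured when the call began, along the tool's axes at that moment; what a row does not reach only later rows make up. A row lasts 1/8 s, in which the tool goes at most 62.5 mm and 10.7 degrees, less where a joint would pass 70% of its speed; a pose out of reach is approached as far as the arm can. A call with a gripper value outside its range is refused whole. The fingers move at their own pace and stop on an object; "force" is the grip in N (left out, the last holds). Time passes only in rows, so rows that repeat a pose let the fingers close. It gives the time, the measured TCP pose, the force and the opening at its end, in the units of the state.
- sensors.get_obs(): the state, without advancing time (a new reading comes with each control period).
- optics.get_image(name): name is "side" or "top" or "wrist"; returns (picture, depth): 480x640x3 uint8, blue, green, red; 480x640 float32, m along the optical axis (not along the pixel's ray), 0 where there is no reading.
- optics.camera_model(name): a dict with "K" (3x3 intrinsics, pixels), "extrinsics" (4x4, takes a point from camera to world coordinates); the wrist camera has in their place "mount" (4x4, takes a point from camera to tool coordinates, whose origin is the TCP and whose axes are the flange's). Camera axes: x right, y down, z forward; pixel columns grow to the right and rows downward; lengths in m; the calibration is good to about 2 mm. A picture is of the moment at which its call begins: read the wrist's pose just before it. camera_model takes no time and is no camera call.
- ticket.finish_job(): hands the job in, once; it reports no verdict.
The state is a dict: "t": time; "q": joint angles; "dq": joint speeds; "effort": joint torques, N m; "tool_pos": TCP position; "tool_rot": TCP orientation; "contact_force": force on the tool from outside, world axes, zero at the start; "wrist_torque": the same for the moment, N m; "opening": finger opening in m.
Only numpy, scipy, OpenCV 4.12 (cv2) and the standard library are available. Lean on these libraries where they do the work, as an engineer would, in place of code of your own. Each camera call takes 0.05 s, during which the arm holds its last target. There are 200 camera calls.

## Working session

There is one attempt and no reset: what is moved stays moved. The work goes in short steps, Python scripts to look and compute and a tool call to move; the robot and the scene stay as the last step left them, time stands still between calls to the robot, and variables do not carry over. Pictures are saved under pics/ and viewed, about 8 in all and at most 12, crops included, and the job is handed in when it is done.

Besides the shell and the picture viewer there is one more tool, called after ">>>" by a JSON object that holds its "name" and its "arguments". move_arm: Moves the arm, as the interface text tells. Its arguments: {"type":"object","properties":{"plan":{"type":"string"},"force":{"type":"number"}},"required":["plan"]}

```bash
mkdir -p pics; cat > h.py <<'E'
import numpy as np, cv2
from scipy.spatial.transform import Rotation as R
from station import sensors, optics, ticket
def grab(n):
    o=sensors.get_obs(); im,d=optics.get_image(n); m=optics.camera_model(n)
    if n=="wrist":
        T=np.eye(4);T[:3,:3]=R.from_rotvec(o["tool_rot"]).as_matrix();T[:3,3]=o["tool_pos"];E=T@np.array(m["mount"])
    else: E=np.array(m["extrinsics"])
    return im,d,np.array(m["K"]),E
def world(d,K,E):
    v,u=np.mgrid[:480,:640]; p=np.stack([(u-K[0,2])/K[0,0]*d,(v-K[1,2])/K[1,1]*d,d],-1)
    return p@E[:3,:3].T+E[:3,3]
E
python3 - <<'E'
from h import *
im,d,K,E=grab("top"); cv2.imwrite("pics/top.png",im); P=world(d,K,E); np.save("top.npy",P)
o=sensors.get_obs(); print({k:np.round(v,3) for k,v in o.items()}); print(E.round(3),K)
E
```

```text
{'t': np.float64(0.05), 'q': array([ 1.046,  0.053,  1.614, -0.   ,  1.476, -0.119]), 'dq': array([ 0.   , -0.001, -0.001,  0.001, -0.001,  0.   ]), 'effort': array([-1.0000e-03, -3.9518e+01, -3.7166e+01, -0.0000e+00,  4.0000e-03,
        0.0000e+00]), 'tool_pos': array([0.246, 0.574, 0.23 ]), 'tool_rot': array([-6.330e-01, -3.077e+00,  3.000e-03]), 'contact_force': array([-0.009, -0.137, -0.103]), 'wrist_torque': array([-0.004, -0.035, -0.   ]), 'opening': np.float64(0.085)}
[[-0.015 -0.975  0.222  0.401]
 [-1.     0.016  0.003  0.046]
 [-0.006 -0.222 -0.975  0.855]
 [ 0.     0.     0.     1.   ]] [[487.92744208   0.         323.58865945]
 [  0.         487.92744208 231.85426905]
 [  0.           0.           1.        ]]
```

View pics/top.png

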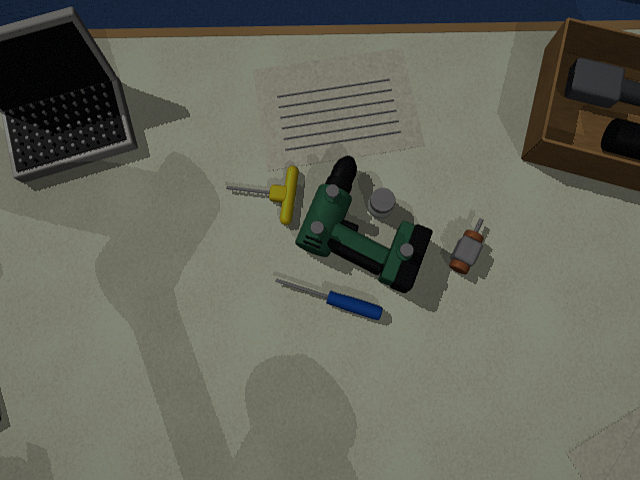

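The top view shows the drill with its chuck up-image. The studs are at about nose (333,190), elbow (317,228) and foot (406,250). The jar is at (382,203).

```bash
python3 - <<'E'
from h import *
P=np.load("top.npy")
m=np.zeros((480,640),np.uint8); m[140:310,280:450]=1
m&=((P[...,2]>0.076)&(P[...,2]<0.1)).astype(np.uint8)
n,l,s,c=cv2.connectedComponentsWithStats(m)
for i in range(1,n):
    if s[i,4]>20: print(c[i].round(1),s[i,4],P[l==i].mean(0).round(4),np.median(P[l==i][:,2]).round(4))
for uv in [(333,190),(317,228),(406,250)]: print(uv,P[uv[1],uv[0]].round(4))
# Kabsch
E
```

```text
[332.1 190.3] 141 [0.6451 0.0332 0.0893] 0.0895
[316.7 227. ] 142 [0.5836 0.0591 0.0896] 0.0897
[406.2 249.2] 146 [ 0.5451 -0.0834  0.0877] 0.0878
(333, 190) [0.6454 0.0317 0.0898]
(317, 228) [0.5813 0.0587 0.0921]
(406, 250) [ 0.5441 -0.0833  0.0864]
```

>>> {"name": "move_arm", "arguments": {"plan": "-0.58 -0.34 0 0 255;-0.58 -0.34 0 0 255;-0.58 -0.34 0 0 255;-0.58 -0.34 0 0 255;-0.58 -0.34 0 0 255;-0.58 -0.34 0 0 255;-0.58 -0.34 0 0 255;-0.58 -0.34 0 0 255;-0.58 -0.34 0 0 255;-0.58 -0.34 0 0 255;-0.58 -0.34 0 0 255;-0.58 -0.34 0 0 255", "force": 20}}

```text
t: 1.55
tool_pos: [0.6459, 0.0295, 0.2292]
tool_rot: [-0.639, -3.073, 0.004]
contact_force: [-0.4, 0.3, 0.4]
opening: 0.0
```

```bash
python3 - <<'E'
from h import *
im,d,K,E=grab("wrist"); cv2.imwrite("pics/w1.png",im); P=world(d,K,E); np.save("w1.npy",P)
Ei=np.linalg.inv(E)
for p in ([.645,.033,.0895],[.5836,.0591,.0895],[.5451,-.0834,.0885]):
    c=Ei@np.r_[p,1]; print((K@c[:3]/c[2])[:2].round(0))
m=((P[...,2]>0.078)&(P[...,2]<0.1)&(d>0)).astype(np.uint8)
n,l,s,c=cv2.connectedComponentsWithStats(m)
for i in range(1,n):
    if s[i,4]>80: print(c[i].round(1),s[i],P[l==i].mean(0).round(4),np.median(P[l==i][:,2]).round(4))
o=sensors.get_obs();print(o["tool_pos"],o["contact_force"])
print(R.from_rotvec(o["tool_rot"]).as_matrix().round(3))
E
```

```text
[327. 220.]
[326. 131.]
[131. 161.]
[325.5 132.4] [311 117  30  31 692] [0.5841 0.0583 0.09  ] 0.0899
[131.7 161.8] [117 148  31  29 701] [ 0.5456 -0.0837  0.0877] 0.0879
[326.1 220.8] [313 207  28  28 596] [0.6452 0.0325 0.0897] 0.0898
[ 15.2 440.7] [  0 432  34  18 434] [ 0.7274 -0.3282  0.0853] 0.0855
[0.64503454 0.03121361 0.22935087] [0.40364917 0.27859812 0.15645864]
[[-0.918  0.397 -0.003]
 [ 0.397  0.918 -0.001]
 [ 0.002 -0.002 -1.   ]]
```

View pics/w1.png

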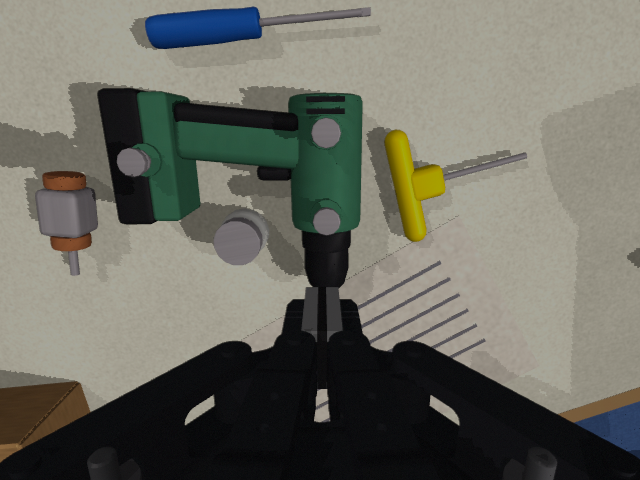

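The wrist view shows the studs at (326,221), (326,132) and (132,162), which agrees with the top view to 1 mm. Descending to just above the nose stud.

>>> {"name": "move_arm", "arguments": {"plan": "0 0.0015 0.05 0 255;0 0.0015 0.1 0 255;0 0.0015 0.125 0 255;0 0.0015 0.134 0 255;0 0.0015 0.134 0 255;0 0.0015 0.134 0 255"}}

```text
t: 2.35
tool_pos: [0.6463, 0.0328, 0.0975]
tool_rot: [0.636, 3.076, -0.002]
contact_force: [0.3, 0.1, -0.7]
opening: -0.0003
```

>>> {"name": "move_arm", "arguments": {"plan": "0 0 0.003 0 255;0 0 0.006 0 255;0 0 0.008 0 255;0 0 0.01 0 255;0 0 0.012 0 255;0 0 0.013 0 255;0 0 0.014 0 255;0 0 0.014 0 255"}}

```text
t: 3.35
tool_pos: [0.6464, 0.0326, 0.0834]
tool_rot: [0.636, 3.076, -0.002]
contact_force: [1.2, -0.2, 1.9]
opening: 0.0003
```

```bash
python3 - <<'E'
from h import *
for i in range(4):
    o=sensors.get_obs();print(o["tool_pos"].round(4),o["contact_force"].round(2),o["wrist_torque"].round(2))
E
```

```text
[0.6464 0.0326 0.0834] [ 1.16 -0.24  1.85] [-0.06  0.06 -0.01]
[0.6464 0.0326 0.0834] [ 1.16 -0.24  1.85] [-0.06  0.06 -0.01]
[0.6464 0.0326 0.0834] [ 1.16 -0.24  1.85] [-0.06  0.06 -0.01]
[0.6464 0.0326 0.0834] [ 1.16 -0.24  1.85] [-0.06  0.06 -0.01]
```

>>> {"name": "move_arm", "arguments": {"plan": "0.001 0 0.001 0 255;0.001 0 0.002 0 255;0.001 0 0.003 0 255;0.001 0 0.004 0 255;0.001 0 0.004 0 255;0.001 0 0.004 0 255"}}

```text
t: 4.1
tool_pos: [0.6459, 0.033, 0.0799]
tool_rot: [0.636, 3.075, -0.002]
contact_force: [2.1, -3.3, 4.6]
opening: 0.0002
```

>>> {"name": "move_arm", "arguments": {"plan": "0 0 0.0005 0 255;0 0 0.001 0 255;0 0 0.001 0 255;0 0 0.001 0 255"}}

```text
t: 4.6
tool_pos: [0.646, 0.033, 0.0793]
tool_rot: [0.636, 3.075, -0.002]
contact_force: [0.4, -1.6, 6.3]
opening: 0.0002
```

>>> {"name": "move_arm", "arguments": {"plan": "0 0 -0.005 0 255;0 0 -0.05 0 255;0 0 -0.1 0 255;0 0 -0.13 0 255;0 0 -0.15 0 255;0 0 -0.15 0 255;0 0 -0.15 0 255"}}

```text
t: 5.48
tool_pos: [0.6446, 0.0334, 0.2268]
tool_rot: [-0.635, -3.074, 0.003]
contact_force: [-0.5, -1.1, -0.6]
opening: -0.0001
```

```bash
cat > chk.py <<'E'
from h import *
import sys
im,d,K,E=grab("wrist"); cv2.imwrite(sys.argv[1],im); P=world(d,K,E)
for x,y in ([.6452,.0325],[.5838,.0585],[.5455,-.0835]):
    m=(np.hypot(P[...,0]-x,P[...,1]-y)<.02)&(P[...,2]>.074)&(P[...,2]<.1)&(d>0)
    Q=P[m]; print(len(Q),Q.mean(0).round(4),np.median(Q[:,2]).round(4))
o=sensors.get_obs();print(o["tool_pos"].round(4),o["contact_force"].round(2))
E
python3 chk.py pics/w2.png
```

```text
557 [0.6452 0.0324 0.0802] 0.0803
700 [0.5839 0.0583 0.0899] 0.0899
776 [ 0.5457 -0.0832  0.0867] 0.0877
[0.6446 0.0333 0.2266] [ 0.51  0.21 -0.14]
```

Nose is home (top at 80 mm) and the drill hasn't moved. Next, the elbow.

>>> {"name": "move_arm", "arguments": {"plan": "0.04 -0.001 0 0 255;0.066 -0.001 0 0 255;0.066 -0.001 0.03 0 255;0.066 -0.001 0.08 0 255;0.066 -0.001 0.115 0 255;0.066 -0.001 0.13 0 255;0.066 -0.001 0.13 0 255;0.066 -0.001 0.13 0 255"}}

```text
t: 6.52
tool_pos: [0.5844, 0.0584, 0.0984]
tool_rot: [-0.636, -3.077, 0.002]
contact_force: [0.2, -0.3, -0.6]
opening: 0.0
```

To z of about 0.081 first.

>>> {"name": "move_arm", "arguments": {"plan": "0 0 0.003 0 255;0 0 0.006 0 255;0 0 0.008 0 255;0 0 0.01 0 255;0 0 0.012 0 255;0 0 0.014 0 255;0 0 0.015 0 255;0 0 0.016 0 255;0 0 0.017 0 255;0 0 0.017 0 255;0 0 0.017 0 255"}}

```text
t: 7.9
tool_pos: [0.5844, 0.0584, 0.0813]
tool_rot: [0.636, 3.077, -0.002]
contact_force: [-1.1, 0.8, 2.1]
opening: -0.0001
```

>>> {"name": "move_arm", "arguments": {"plan": "0 0 0.0007 0 255;0 0 0.0014 0 255;0 0 0.002 0 255;0 0 0.002 0 255;0 0 0.002 0 255"}}

```text
t: 8.52
tool_pos: [0.5845, 0.0584, 0.0796]
tool_rot: [0.636, 3.076, -0.002]
contact_force: [-1.1, 0.1, 4.9]
opening: 0.0001
```

>>> {"name": "move_arm", "arguments": {"plan": "0 0 0.0004 0 255;0 0 0.0006 0 255;0 0 0.0006 0 255;0 0 0.0006 0 255"}}

```text
t: 9.02
tool_pos: [0.5845, 0.0584, 0.0794]
tool_rot: [0.636, 3.077, -0.002]
contact_force: [-2.5, -0.3, 5.3]
opening: -0.0002
```

>>> {"name": "move_arm", "arguments": {"plan": "0 0 -0.005 0 255;0 0 -0.05 0 255;0 0 -0.1 0 255;0 0 -0.13 0 255;0 0 -0.15 0 255;0 0 -0.15 0 255;0 0 -0.15 0 255"}}

```text
t: 9.9
tool_pos: [0.5837, 0.0586, 0.2273]
tool_rot: [-0.635, -3.074, 0.003]
contact_force: [0.7, 0.1, -0.2]
opening: 0.0003
```

```bash
python3 chk.py pics/w3.png
```

```text
24 [0.6365 0.0365 0.0776] 0.0774
559 [0.5835 0.0585 0.0802] 0.0803
666 [ 0.5451 -0.0828  0.0863] 0.0877
[0.5835 0.0586 0.227 ] [-0.8  -0.38 -0.61]
```

Elbow is home at 80.3 mm. Now the foot.

>>> {"name": "move_arm", "arguments": {"plan": "-0.008 -0.055 0 0 255;-0.016 -0.11 0 0 255;-0.0213 -0.1456 0 0 255;-0.0213 -0.1456 0.03 0 255;-0.0213 -0.1456 0.08 0 255;-0.0213 -0.1456 0.115 0 255;-0.0213 -0.1456 0.13 0 255;-0.0213 -0.1456 0.13 0 255;-0.0213 -0.1456 0.13 0 255"}}

```text
t: 11.08
tool_pos: [0.546, -0.084, 0.099]
tool_rot: [-0.636, -3.076, 0.004]
contact_force: [0.3, 0.0, 0.3]
opening: 0.0
```

>>> {"name": "move_arm", "arguments": {"plan": "0 0 0.004 0 255;0 0 0.008 0 255;0 0 0.01 0 255;0 0 0.012 0 255;0 0 0.014 0 255;0 0 0.016 0 255;0 0 0.017 0 255;0 0 0.018 0 255;0 0 0.018 0 255;0 0 0.018 0 255"}}

```text
t: 12.32
tool_pos: [0.546, -0.084, 0.0808]
tool_rot: [-0.636, -3.076, 0.004]
contact_force: [-0.8, 0.5, 0.6]
opening: -0.0003
```

>>> {"name": "move_arm", "arguments": {"plan": "0 0 0.0005 0 255;0 0 0.001 0 255;0 0 0.0017 0 255;0 0 0.0017 0 255;0 0 0.0017 0 255"}}

```text
t: 12.95
tool_pos: [0.546, -0.084, 0.0796]
tool_rot: [-0.635, -3.076, 0.004]
contact_force: [-3.4, 0.1, 6.2]
opening: -0.0002
```

>>> {"name": "move_arm", "arguments": {"plan": "0 0 0.0004 0 255;0 0 0.0004 0 255;0 0 0.0004 0 255;0 0 0.0004 0 255"}}

```text
t: 13.45
tool_pos: [0.546, -0.084, 0.0796]
tool_rot: [-0.635, -3.075, 0.004]
contact_force: [-3.0, 1.1, 4.7]
opening: 0.0002
```

>>> {"name": "move_arm", "arguments": {"plan": "0 0 -0.005 0 255;0 0 -0.05 0 255;0 0 -0.1 0 255;0 0 -0.13 0 255;0 0 -0.15 0 255;0 0 -0.15 0 255;0 0 -0.15 0 255"}}

```text
t: 14.32
tool_pos: [0.5455, -0.0835, 0.2275]
tool_rot: [-0.635, -3.073, 0.003]
contact_force: [-0.6, 0.1, 0.0]
opening: -0.0
```

```bash
python3 chk.py pics/w4.png
```

```text
537 [0.6443 0.0314 0.0799] 0.0801
630 [0.5831 0.0574 0.08  ] 0.0802
556 [ 0.5447 -0.0847  0.0802] 0.0803
[ 0.5453 -0.0834  0.2272] [ 0.65 -0.48  0.4 ]
```

All three read 80 mm. I'll clear the arm for one last top view.

>>> {"name": "move_arm", "arguments": {"plan": "0.5 0.45 -0.01 0 255;0.5 0.45 -0.01 0 255;0.5 0.45 -0.01 0 255;0.5 0.45 -0.01 0 255;0.5 0.45 -0.01 0 255;0.5 0.45 -0.01 0 255;0.5 0.45 -0.01 0 255;0.5 0.45 -0.01 0 255;0.5 0.45 -0.01 0 255;0.5 0.45 -0.01 0 255;0.5 0.45 -0.01 0 255;0.5 0.45 -0.01 0 255"}}

```text
t: 15.88
tool_pos: [0.2624, 0.5294, 0.2356]
tool_rot: [-0.628, -3.072, 0.008]
contact_force: [0.4, -0.7, -0.4]
opening: 0.0003
```

```bash
sed 's/"wrist"/"top"/' chk.py > chkt.py; python3 chkt.py pics/top2.png; python3 - <<'E'
import cv2
a=cv2.imread("pics/top.png")[130:330,215:500];b=cv2.imread("pics/top2.png")[130:330,215:500]
cv2.imwrite("pics/cmp.png",cv2.resize(cv2.hconcat([a,b]),(798,280)))
E
```

```text
134 [0.6453 0.0333 0.0801] 0.0802
138 [0.5839 0.0592 0.0802] 0.0802
142 [ 0.5452 -0.0835  0.0803] 0.0803
[0.2634 0.5281 0.2358] [ 0.3  -0.77 -0.24]
```

View pics/cmp.png

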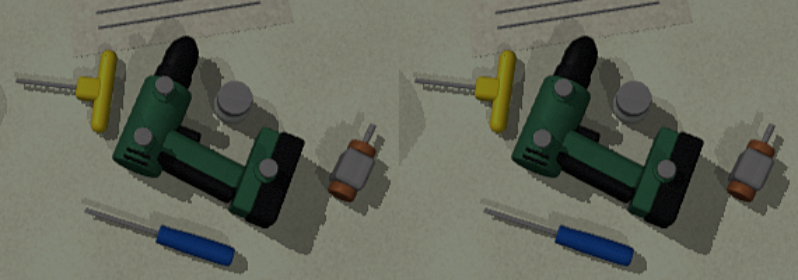

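The before and after views match: nothing has moved, and all three studs are down.

```bash
python3 -c "
from station import ticket
print(ticket.finish_job())"
```

```text
the job is handed in; nothing more can be done
None
```

I pressed the three studs home with the shut fingertips in the order asked: nose, elbow, then foot. The job is handed in, after about 16 s of the 48 s allowed.

- **Force:** the highest reading on each stud was about 6.3 N (nose), 5.3 N (elbow) and 6.2 N (foot). All are above the 3 N sliding force and the 4 N at which a seated head yields. The foot reading fell to 4.7 N while I held it. I read sideways forces of up to about 3.4 N, but the drill did not shift.
- **Height:** the last top view puts the stud tops at 80.2, 80.2 and 80.3 mm, against 80 mm for home.
- **Position:** the stud positions match the first view to within about 0.2 mm. The drill, jar, screwdriver, hex key and motor look unmoved in the before and after pictures.
- **Disagreement:** the last wrist view showed all the studs about 1 mm off. I put that down to noise in the wrist pose, since the top view did not show it.

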